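# Slow the running winder wheel with the index pin and lock it

## Robot

A 7-joint arm with a two-finger parallel gripper is mounted at the origin on a cart in front of the work surface, level with it; the furniture and walls round the work are solid. World frame = base frame: x ahead of the robot, y to its left, z up, the work surface at z = 0. Lengths are in m, angles in rad, forces in N, time in s.
With the tool pointing down it reaches from about 0.425 to 0.8 m from the base axis. Payload 8.3 kg.
Tool frame: the origin (TCP) lies midway between the tips of the shut fingers; the grasp point (between the pads) lies 19 mm behind it; z points along the fingers, y is the line along which they close (so a half turn about z gives the same grasp; the last joint's range is limited). The gripper opens to 85 mm and grips with 20 to 120 N. Pads are 22 mm wide; open, the fingers measure 114 mm over their backs; the gripper's body (76 mm by 85 mm) begins 54 mm behind the grasp point. The pads swing forward as they close: fully open they stand 13 mm farther back than shut.
Start: joints at [1.207, 0.383, 0.016, 1.37, -0.006, 1.388, -0.046], TCP at [0.185, -0.597, 0.231] pointing down, gripper open.
Joint ranges: [-2.95, 2.95], [-0.25, 2.06], [-1.52, 1.56], [0.18, 2.33], [-1.44, 4.58], [0.02, 2.06], [-3.01, 3.01]. Speed limits (rad/s): [2.39, 2.39, 3.01, 3.01, 3.14, 3.14, 3.14].

## Interface

Orientations are given as a unit quaternion [x, y, z, w].
In Python, from bench import state, grab_frame, get_calibration, hand_in, search_frame, tip_of gives the robot as it stands.
- The arm moves only by the shell command python3 -m inch 'ROWS' [FORCE]. ROWS is a JSON object of lists of equal length, an entry for each row: "linear": the shift along the tool's x, y, z each as a share of 0.3 m, from -1 to 1, a list of three; "rot": the turn, a rotation vector about the tool's x, y, z each as a share of pi/2 rad, from -1 to 1, a list of three; "grip": the opening, from -1 (shut) to 1 (fully open). A call has 1 to 12 rows; each row shifts and turns the commanded pose from where the row before left it, along the tool's axes as they then stand; what a row does not reach is not made up. A row lasts 1/10 s, in which the tool goes at most 50 mm and 8.59 degrees, less where a joint would pass 70% of its speed; a pose out of reach is approached as far as the arm can. A call with a number of a shift or a turn outside -1 to 1 is refused whole. A call with a gripper value outside its range is refused whole. The fingers move at their own pace and stop on an object; FORCE is the grip in N (left out, the last holds). Time passes only in rows, so rows that do not move let the fingers close. It gives the time, the measured TCP pose, the force, the opening and the grip force at its end, in the units of the state.
- state(): the state, without advancing time (a new reading comes with each control period).
- grab_frame(name): name is "scene" or "top"; returns the picture (384x512x3 uint8, red, green, blue); there is no depth.
- get_calibration(name): a dict with "fovy" (degrees; the focal length in pixels is half the picture's height over the tangent of half this angle, whatever the lens; pixels are square), "cx", "cy" (the principal point, pixels), "origin" and "rotation" of the camera in the world. Camera axes: x right, y down, z forward; pixel columns grow to the right and rows downward; lengths in m; the calibration is good to about 2 mm. A picture is of the moment at which its call begins. get_calibration takes no time and is no camera call.
- hand_in(): hands the job in; it is judged then, once.
Trained networks look in the newest picture that a camera, given by its name, has taken for a name from the list of things; names that differ only in an ending like _2 or _b are one class to them, and where a whole thing is asked for, a point or a joint stands for the part that bears it (a point fixed in the world has none). Each returns a list of dicts, best first, with "p" (0 to 1); they miss things now and then, are a little off and sometimes report something else, mostly with a low value. They report only what shows in the picture. A call takes as long as a camera call.
- search_frame(label, camera): "rect" ([left, top, width, height] in pixels, round what is visible of it).
- tip_of(label, camera): "position" ([column, row] in pixels: a listed point, or the origin of a listed thing).
The state is a dict: "clock": time; "joints": joint angles; "dq": joint speeds; "tau": joint torques, N m; "position": TCP position; "tool_rot": TCP orientation; "force": force on the tool from outside, world axes, zero at the start; "torque": the same for the moment, N m; "gripper_width": finger opening in m; "gripper_force": force on a finger pad.
Only numpy, scipy, OpenCV 4.12 (cv2) and the standard library are available. Lean on these libraries where they do the work, as an engineer would, in place of code of your own. Each camera call takes 0.05 s, during which the arm holds its last target. There are 200 camera calls.

## Task

The wheel of the small reel winder is still turning by itself. Take the index pin from its stand, put it down through the slot of the bracket over the wheel and rub its tip lightly on the wheel to slow it to a crawl as the wheel's slot comes up, so that the slot creeps to rest under the bracket's slot; then push the pin fully home through both and let go, so that the wheel stays locked. Be gentle: never press or jam anything against the wheel with more than about 10 N, and leave the small parts lying round the winder where they are.

Things in the scene. Friction and masses are not known exactly. Their poses are not given: they have to be found in the camera images.
- winder: reel winder, fixed to the bench: grey base 170 x 200 mm, 22 mm high, carrying a level aluminium wheel and, on its own -y side, a steel bracket that reaches over the wheel. Origin: centre of the base's underside, on the wheel's vertical axis; z up. Its yaw differs from run to run. Once the wheel's slot has caught on the pin, 1 to 4 N downward slide it in.
- hub: sprung hub that carries the wheel (193 mm across, 12 mm thick). Origin: centre of the wheel's top face, 50 mm above the bench when nothing presses; axes as the winder's (it does not turn). It sinks when pressed, about 2 mm per newton, at most 8 mm (hard stop), and springs back. On it, a solder reel 54 mm across, its spindle reaching 112 mm above the bench.
- wheel (a joint): angle of the wheel about its vertical axis, rad, counter-clockwise from above, growing without wrapping. 0 (modulo 2 pi): its slot lies on the winder's +x side; at -pi/2 it lies under the bracket's slot. A light drive turns it at +1.6 rad/s; rubbing slows it, 1.3 to 2.6 N on the pin (friction unknown) stalls it, and it is back at speed within a second when freed.
- wheel_slot (a point): centre of the wheel's slot at its top face, 70 mm from the axis; goes round with the wheel. The slot, the wheel's only opening, goes right through, 16 mm wide along the way of turning, 24 mm long radially (58 to 82 mm from the axis). The wheel runs out of true: 70 mm from the axis its face is 1 mm lower than the hub's origin at the slot and 1 mm higher opposite it.
- guide (a point): centre of the bracket's slot at the top face of its 16 mm thick plate, 74 mm above the bench, 70 mm from the wheel's axis on the winder's -y side; axes as the winder's. The slot is 13 mm wide along the winder's x (the way the wheel moves there) and 16 mm long along the winder's y. The wheel's free top face is about 24 mm below this point.
- index_pin: loose steel pin, 0.3 kg, 95 mm long: round shank 10 mm thick, 50 mm long with a flat tip, above it a knurled round head 28 mm thick and 45 mm tall whose flat shoulder stops the pin. Origin: centre of the tip, z up along the pin. Stands upright in its stand, tip 2 mm above the bench. Fully home, the shoulder rests on the bracket's plate, tip 50 mm below the plate's top face.
- pin_tip (a point): the tip of the index pin (same point as its origin)
- pin_stand: black block 46 x 46 mm, 52 mm high, fixed, with an upright through hole 11.5 mm across in its middle that holds the pin, shoulder on the block's top. Origin: centre of its underside.
- fuse_block: bystander: black fuse holder, 22 x 50 x 18 mm, lying on the bench
- cooling_block: bystander: finned heat sink, 24 x 30 x 18 mm, on the bench
- small_driver: bystander: precision screwdriver, 129 mm long, 10 mm thick, lying on the bench
- can_capacitor: bystander: capacitor, 16 mm across, 31 mm tall, standing on the bench

How it is judged:
By the outcome, as a careful person would: the job done as asked, in the order asked, and still so for the second after the job is handed in, with the robot touching nothing.
It also fails if it takes over 51 s, if anything falls off the work surface, if the arm or the gripper's body presses on something with over 40 N, if the wrist force passes 120 N, or if a joint passes its speed limit or range.

## Working session

There is one attempt and no reset: what is moved stays moved. The work goes in short steps, Python scripts to look and compute and a shell command to move; the robot and the scene stay as the last step left them, time stands still between calls to the robot, and variables do not carry over. Pictures are saved under pics/ and viewed, at most 10 in all, crops included, and the job is handed in when it is done.

```bash
ls; mkdir -p pics; cat > h.py <<'E'
import numpy as np, cv2
from bench import *
from scipy.spatial.transform import Rotation as R
def ray(cam,px):
    c=get_calibration(cam); f=192/np.tan(np.radians(c["fovy"])/2)
    d=np.array(c["rotation"]).reshape(3,3)@np.array([(px[0]-c["cx"])/f,(px[1]-c["cy"])/f,1.])
    return np.array(c["origin"]),d/np.linalg.norm(d)
def onz(cam,px,z):
    o,d=ray(cam,px); return o+d*(z-o[2])/d[2]
def proj(cam,p):
    c=get_calibration(cam); f=192/np.tan(np.radians(c["fovy"])/2)
    q=np.array(c["rotation"]).reshape(3,3).T@(np.array(p)-np.array(c["origin"]))
    return np.array([c["cx"]+f*q[0]/q[2],c["cy"]+f*q[1]/q[2]])
def rel(p):
    s=state(); return R.from_quat(s["tool_rot"]).inv().apply(np.array(p)-np.array(s["position"]))
E
python3 - <<'E'
from h import *
s=state(); print(s)
for c in("scene","top"):
    print(c,get_calibration(c))
    cv2.imwrite(f"pics/{c}0.png",grab_frame(c)[:,:,::-1])
    for l in("guide","hub","index_pin","pin_stand","winder","wheel_slot"):
        r=tip_of(l,c); print(l,[(np.round(x["position"]),round(x["p"],2)) for x in r[:2]], search_frame(l,c)[:1])
E
```

```text
pics
{'clock': 0.0, 'joints': array([ 1.20708712,  0.38423883,  0.01635799,  1.37118542, -0.00629865,
        1.38823428, -0.04646839]), 'dq': array([ 1.68908714e-03,  2.24368436e-05,  8.30734740e-04, -5.26721014e-04,
        1.80065722e-03, -7.81222693e-05, -6.34232076e-04]), 'tau': array([ 2.03438340e-04, -6.27610159e+01,  8.44133422e-01, -3.71823549e+01,
        1.64823944e-02,  1.43709153e-02,  4.14920612e-05]), 'position': array([ 0.18506787, -0.59641752,  0.23026419]), 'tool_rot': array([ 9.88701771e-01,  1.49892601e-01, -1.67768672e-04, -9.94328895e-04]), 'force': array([-0.05087267,  0.18717858, -0.40110626]), 'torque': array([0.03023569, 0.02418285, 0.00758212]), 'gripper_force': 0.0, 'gripper_width': 0.08546079262089029}
scene {'fovy': 56.948970153228046, 'cx': 258.3483255508827, 'cy': 192.95629703011238, 'origin': array([-0.03181475,  0.48977415,  0.59270592]), 'rotation': array([-0.3694588 ,  0.81584791, -0.40230735,  0.18984513])}
guide [(array([261., 169.]), 0.58)] [{'rect': [211.4, 154.9, 81.7, 76.0], 'p': 0.88}]
hub [] [{'rect': [217.3, 169.9, 76.0, 50.8], 'p': 0.75}]
[... 428 characters left out ...]
9411907738783, 'origin': array([0.42536987, 0.04195359, 0.9045421 ]), 'rotation': array([-0.69760954,  0.715785  , -0.01963806,  0.02463968])}
guide [(array([295., 157.]), 0.66)] [{'rect': [220.8, 124.6, 103.2, 100.6], 'p': 0.76}]
hub [(array([267., 177.]), 0.58)] [{'rect': [227.7, 134.8, 81.2, 79.2], 'p': 0.94}]
index_pin [(array([165., 175.]), 0.75)] [{'rect': [148.9, 167.2, 19.9, 14.6], 'p': 0.77}]
pin_stand [(array([168., 175.]), 0.69)] [{'rect': [152.7, 161.2, 25.7, 26.9], 'p': 0.63}]
winder [(array([287., 193.]), 0.4)] [{'rect': [224.0, 126.7, 98.6, 98.5], 'p': 0.56}]
wheel_slot [(array([288., 196.]), 0.96), (array([167., 179.]), 0.65)] [{'rect': [227.7, 133.7, 83.7, 82.3], 'p': 0.77}]
```

```bash
sed -i 's/np.array(c\["rotation"\]).reshape(3,3)/R.from_quat(c["rotation"]).as_matrix()/' h.py
python3 - <<'E'
from h import *
a=cv2.imread("pics/top0.png"); b=cv2.imread("pics/scene0.png")
cv2.imwrite("pics/topc.png",cv2.resize(a[100:250,130:330],None,fx=4,fy=4,interpolation=cv2.INTER_CUBIC))
print("stand",onz("top",(168,175),0),onz("top",(158.8,174.5),.097),onz("top",(165,175),.002),onz("scene",(170,255),0),onz("scene",(164.5,220),.097))
print("guide",onz("top",(295,157),.074),onz("scene",(261,169),.074))
print("hub",onz("top",(267,177),.05),onz("top",(268.3,174.4),.047))
print("slot",onz("top",(288,196),.049),onz("scene",(266,207),.049))
E
```

```text
stand [0.52963246 0.28064067 0.        ] [0.5201083  0.27552379 0.097     ] [0.5295985  0.28757866 0.002     ] [0.52158005 0.28421254 0.        ] [0.5271979  0.27626433 0.097     ]
guide [ 0.55480675 -0.03019203  0.074     ] [ 0.56436254 -0.02772976  0.074     ]
hub [0.51302752 0.03481865 0.05      ] [0.51940409 0.03157098 0.047     ]
slot [ 0.46719108 -0.01313874  0.049     ] [0.45969651 0.04829471 0.049     ]
```

View pics/topc.png

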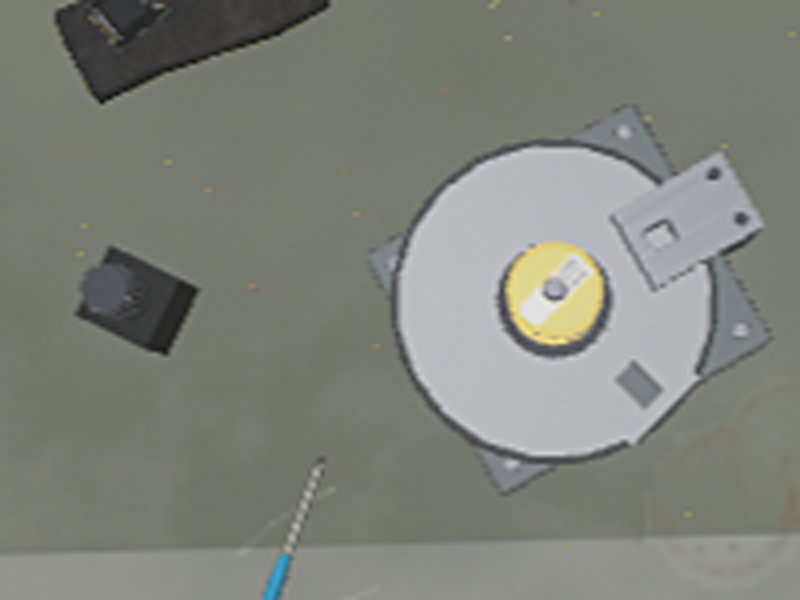

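View pics/scene0.png

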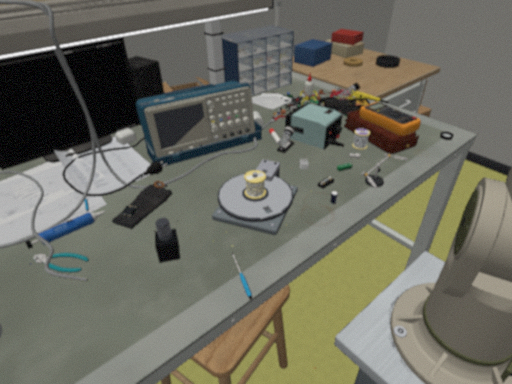

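```bash
python3 - <<'E'
from h import *
pin=onz("top",(158,171.75),.097); g=onz("top",(295.25,158.5),.074); hb=onz("top",(268.75,175.5),.05); sp=onz("top",(268.7,172.2),.112)
print(pin,onz("scene",(163,222),.097),"g",g,"hub",hb,"spindle",sp,"dist",np.linalg.norm((g-hb)[:2]), np.linalg.norm((g-sp)[:2]))
d=(g-hb); print("yaw",np.degrees(np.arctan2(d[0],-d[1])))
# plate edge directions in crop -> yaw
def cr(x,y,z): return onz("top",(x/4+130,y/4+100),z)
for a,b in(((612,218),(656,290)),((612,218),(720,153)),((656,290),(763,222))):
    v=cr(*b,.074)-cr(*a,.074); print(np.degrees(np.arctan2(v[1],v[0])))
for p in((150,175),(255,140),(160,150)): print("scope",onz("scene",p,0))
print(rel([.47,-.25,.23])/.3)
E
```

```text
[0.52630316 0.27725879 0.097     ] [0.52363811 0.2817676  0.097     ] g [ 0.55133672 -0.0306555   0.074     ] hub [0.51645417 0.03062061 0.05      ] spindle [0.51706628 0.03135953 0.112     ] dist 0.07050924886874106 0.07085426937205154
yaw 29.651493389129282
-150.42246609378174
-60.30537959102821
-58.997329824614354
scope [0.84704022 0.16657373 0.        ]
scope [ 0.80004316 -0.20613965  0.        ]
scope [0.9601497  0.07213369 0.        ]
[ 1.24930303 -0.82309717  0.00436182]
```

```bash
python3 -m inch '{"linear":[[0.139,-0.0915,0],[0.139,-0.0915,0],[0.139,-0.0915,0],[0.139,-0.0915,0],[0.139,-0.0915,0],[0.139,-0.0915,0],[0.139,-0.0915,0],[0.139,-0.0915,0],[0.139,-0.0915,0]],"rot":[[0,0,0],[0,0,0],[0,0,0],[0,0,0],[0,0,0],[0,0,0],[0,0,0],[0,0,0],[0,0,0]],"grip":[1,1,1,1,1,1,1,1,1]}'
```

```text
clock: 2.2
position: [0.4714, -0.2481, 0.2317]
tool_rot: [0.989, 0.15, 0.0, 0.0]
force: [1.0, -1.1, -0.4]
gripper_width: 0.0855
gripper_force: 0.0
```

```bash
python3 -m inch '{"linear":[[0.063,-0.147,0.01],[0.063,-0.147,0.01],[0.063,-0.147,0.01],[0.063,-0.147,0.01],[0.063,-0.147,0.01],[0.063,-0.147,0.01],[0.063,-0.147,0.01],[0.063,-0.147,0.01],[0.063,-0.147,0.01],[0.063,-0.147,0.01],[0.063,-0.147,0.01]],"rot":[[0,0,0],[0,0,0],[0,0,0],[0,0,0],[0,0,0],[0,0,0],[0,0,0],[0,0,0],[0,0,0],[0,0,0],[0,0,0]],"grip":[1,1,1,1,1,1,1,1,1,1,1]}'
python3 -m inch '{"linear":[[0,0,0],[0,0,0],[0,0,0],[0,0,0],[0,0,0],[0,0,0],[0,0,0],[0,0,0],[0,0,0],[0,0,0],[0,0,0],[0,0,0]],"rot":[[0,0,-0.095],[0,0,-0.095],[0,0,-0.095],[0,0,-0.095],[0,0,-0.095],[0,0,-0.095],[0,0,-0.095],[0,0,-0.095],[0,0,-0.095],[0,0,-0.095],[0,0,-0.095],[0,0,-0.095]],"grip":[1,1,1,1,1,1,1,1,1,1,1,1]}'
python3 - <<'E'
from h import *
s=state();T=R.from_quat(s["tool_rot"]).as_matrix();print(s["clock"],s["joints"],s["position"],"y",np.degrees(np.arctan2(T[1,1],T[0,1])),T[:,2])
print(rel([.526,.277,.11])/.3)
cv2.imwrite("pics/t2.png",cv2.resize(grab_frame("top")[60:360,100:400,::-1],None,fx=2,fy=2))
E
```

```text
clock: 3.3
position: [0.5255, 0.2768, 0.1984]
tool_rot: [0.989, 0.149, 0.0, 0.0]
force: [0.6, -0.3, 0.9]
gripper_width: 0.0852
gripper_force: 0.0
clock: 4.5
position: [0.5254, 0.275, 0.1984]
tool_rot: [0.499, 0.867, 0.0, 0.0]
force: [-0.5, 0.3, 0.2]
gripper_width: 0.0855
gripper_force: 0.0
4.5 [ 0.14334955  0.49213875 -0.9484166   1.48178523  0.40246766  1.37342215
 -0.30093896] [0.52542743 0.2749639  0.1983843 ] y 30.164113473211568 [ 1.90210425e-04 -7.87906031e-05 -9.99999979e-01]
[0.0049572  0.00502366 0.29461414]
```

View pics/t2.png

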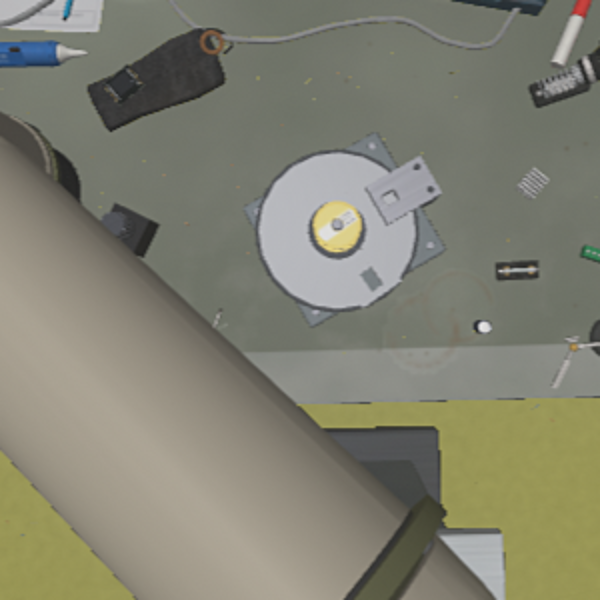

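```bash
python3 -m inch '{"linear":[[0.005,0.01,0.1],[0.002,0,0.1],[0,0,0.1],[0,0,0.1],[0,0,0.05],[0,0,0]],"rot":[[0,0,0],[0,0,0],[0,0,0],[0,0,0],[0,0,0],[0,0,0]],"grip":[1,1,1,1,1,1]}'
python3 - <<'E'
from h import *
s=state();print(s["clock"],s["position"],s["force"])
f=grab_frame("scene")[:,:,::-1]; print(proj("scene",[.526,.277,.097]))
cv2.imwrite("pics/s3.png",cv2.resize(f[150:290,90:270],None,fx=4,fy=4,interpolation=cv2.INTER_CUBIC))
E
```

```text
clock: 5.15
position: [0.5258, 0.2776, 0.0613]
tool_rot: [0.502, 0.865, -0.002, -0.001]
force: [0.3, 0.6, 0.5]
gripper_width: 0.0854
gripper_force: 0.0
5.15 [0.5258086  0.27756614 0.0613494 ] [0.28405302 0.62014299 0.51841577]
[164.46933593 220.43562119]
```

View pics/s3.png

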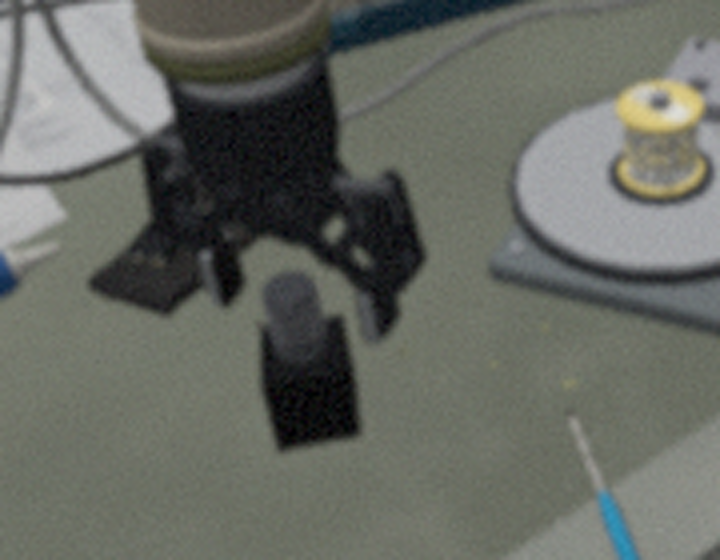

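```bash
python3 -m inch '{"linear":[[0,0,0],[0,0,0],[0,0,0],[0,0,0],[0,0,0],[0,0,0],[0,0,0],[0,0,0]],"rot":[[0,0,0],[0,0,0],[0,0,0],[0,0,0],[0,0,0],[0,0,0],[0,0,0],[0,0,0]],"grip":[0.2,-0.1,-0.2,-0.3,-0.4,-0.5,-0.6,-0.6]}' 20
python3 - <<'E'
from h import *
s=state();print(s["clock"],s["position"],R.from_quat(s["tool_rot"]).inv().apply(s["force"]),s["torque"])
E
```

```text
clock: 6.0
position: [0.5278, 0.279, 0.0643]
tool_rot: [0.501, 0.865, 0.001, 0.001]
force: [2.5, 1.9, 5.6]
gripper_width: 0.0274
gripper_force: 21.5
6.0 [0.52782402 0.27903407 0.06434758] [ 0.38346336  3.09567091 -5.57361177] [ 0.23233679 -0.57959121  0.02785164]
```

```bash
python3 -m inch '{"linear":[[0,0,0],[0,0,-0.03],[0,0,-0.1],[0,0,-0.14],[0,0,-0.14],[0,0,0]],"rot":[[0,0,0],[0,0,0],[0,0,0],[0,0,0],[0,0,0],[0,0,0]],"grip":[-1,-1,-1,-1,-1,-1]}' 60
python3 - <<'E'
from h import *
s=state();T=R.from_quat(s["tool_rot"]).as_matrix();print(s["clock"],s["position"],s["force"],s["joints"],np.degrees(np.arctan2(T[1,1],T[0,1])),T[:,2],s["gripper_width"])
print("to above guide",rel([.5515,-.0305,s["position"][2]])/.3)
E
```

```text
clock: 6.6
position: [0.5281, 0.2804, 0.1917]
tool_rot: [0.501, 0.865, 0.003, 0.002]
force: [0.9, 0.7, -2.2]
gripper_width: 0.0264
gripper_force: 62.8
6.6 [0.52807043 0.28039351 0.19167342] [ 0.88510836  0.67426272 -2.23652533] [ 0.13275263  0.50216696 -0.94466755  1.48475287  0.41207404  1.35695862
 -0.31665171] 29.859584166142827 [ 0.00602262  0.00354801 -0.99997557] 0.026358802778429873
to above guide [-0.93762256 -0.44821306 -0.00320649]
```

```bash
python3 -m inch '{"linear":[[-0.134,-0.064,0],[-0.134,-0.064,0],[-0.134,-0.064,0],[-0.134,-0.064,0],[-0.134,-0.064,0],[-0.134,-0.064,0],[-0.134,-0.064,0],[0,0,0.08],[0,0,0.01],[0,0,0]],"rot":[[0,0,0],[0,0,0],[0,0,0],[0,0,0],[0,0,0],[0,0,0],[0,0,0],[0,0,0],[0,0,0],[0,0,0]],"grip":[-1,-1,-1,-1,-1,-1,-1,-1,-1,-1]}'
python3 - <<'E'
from h import *
s=state();T=R.from_quat(s["tool_rot"]).as_matrix();print(s["clock"],s["position"],s["force"],s["joints"],np.degrees(np.arctan2(T[1,1],T[0,1])),T[:,2],s["gripper_width"])
a=grab_frame("scene")[:,:,::-1]; b=grab_frame("top")[:,:,::-1]
tip=np.array(s["position"])+T@[0,0,.0623]
print("tip",tip,proj("scene",tip),proj("top",tip),tip_of("pin_tip","scene")[:1],tip_of("pin_tip","top")[:1],tip_of("guide","scene")[:1],proj("scene",[.5515,-.0305,.074]))
A=cv2.resize(a[120:240,200:310],None,fx=3.5,fy=4.9,interpolation=cv2.INTER_CUBIC); B=cv2.resize(b[100:240,200:330],None,fx=3,fy=4.2,interpolation=cv2.INTER_CUBIC)
cv2.imwrite("pics/g4.png",np.hstack([A[:588],B[:588]]))
E
```

```text
clock: 7.6
position: [0.5487, -0.0315, 0.1579]
tool_rot: [0.501, 0.866, -0.0, -0.002]
force: [0.4, 0.1, -3.3]
gripper_width: 0.0262
gripper_force: 62.7
7.6 [ 0.54870238 -0.03152043  0.15786102] [ 0.4150256   0.10291881 -3.29445339] [ 0.71469916  0.41288523 -0.90964238  1.65222761  0.33859498  1.24834433
  0.25782826] 29.917041085869368 [-0.00379463  0.00118692 -0.9999921 ] 0.02618994946371782
tip [ 0.54846597 -0.03144648  0.09556151] [266.03349518 164.03482469] [296.44636279 158.29023108] [{'position': [265.0, 164.6], 'p': 0.65}] [{'position': [247.7, 198.7], 'p': 0.25}] [{'position': [264.8, 170.7], 'p': 0.8}] [264.99541573 170.60365326]
```

View pics/g4.png

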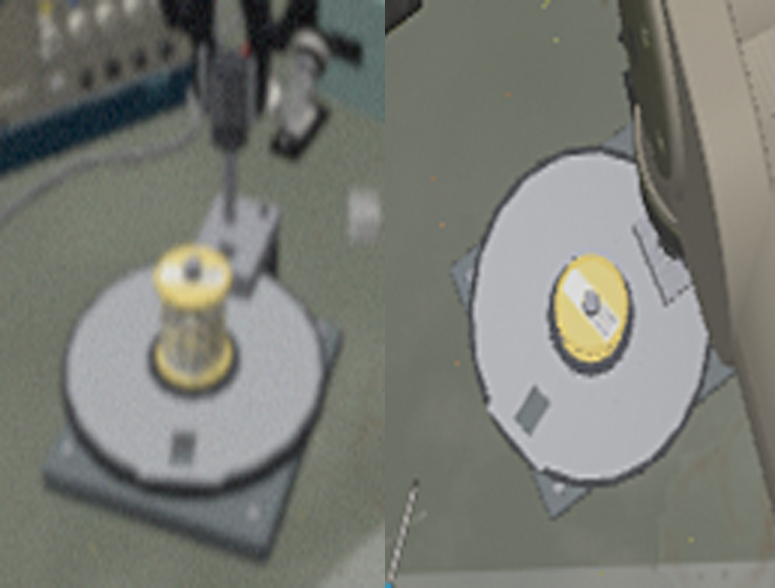

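```bash
python3 -m inch '{"linear":[[-0.002,0.01,0.03],[0,0,0.03],[0,0,0.01],[0,0,0.01],[0,0,0.01],[0,0,0]],"rot":[[0,0,0],[0,0,0],[0,0,0],[0,0,0],[0,0,0],[0,0,0]],"grip":[-1,-1,-1,-1,-1,-1]}'
python3 - <<'E'
from h import *
for i in range(3):
    s=state();T=R.from_quat(s["tool_rot"]).as_matrix();tip=np.array(s["position"])+T@[0,0,.0623];print(s["clock"],tip,T.T@s["force"],s["torque"],T[:,2]);
print("err to guide in tool",T.T@(np.array([.5515,-.0305,tip[2]])-tip)/.3)
E
```

```text
clock: 8.45
position: [0.5529, -0.0316, 0.1319]
tool_rot: [0.501, 0.865, -0.0, -0.0]
force: [0.2, -0.3, -3.0]
gripper_width: 0.0261
gripper_force: 62.7
8.45 [ 0.55288772 -0.03154635  0.06960252] [-0.33161904  0.00747986  2.96253405] [-0.00022576  0.05330355 -0.0339574 ] [-5.85941022e-04  1.86215043e-04 -9.99999811e-01]
8.45 [ 0.55288772 -0.03154635  0.06960252] [-0.33161904  0.00747986  2.96253405] [-0.00022576  0.05330355 -0.0339574 ] [-5.85941022e-04  1.86215043e-04 -9.99999811e-01]
8.45 [ 0.55288772 -0.03154635  0.06960252] [-0.33161904  0.00747986  2.96253405] [-0.00022576  0.05330355 -0.0339574 ] [-5.85941022e-04  1.86215043e-04 -9.99999811e-01]
err to guide in tool [ 5.32688083e-03 -2.27745688e-03  3.35989991e-06]
```

```bash
python3 -m inch '{"linear":[[0.004,-0.002,0.01],[0,0,0.015],[0,0,0.015],[0,0,0.007],[0,0,0]],"rot":[[0,0,0],[0,0,0],[0,0,0],[0,0,0],[0,0,0]],"grip":[-1,-1,-1,-1,-1]}'
cat >> h.py <<'E'
def rep():
    s=state();T=R.from_quat(s["tool_rot"]).as_matrix();tip=np.array(s["position"])+T@[0,0,.0623];print(s["clock"],"tip",tip.round(4),"toolF",(T.T@s["force"]).round(2),s["torque"].round(2),"err",(T.T@(np.array([.5515,-.0305,tip[2]])-tip)).round(4))
HUB=np.array([.5166,.0308]);YAW=np.radians(29.7)
def angles(cam="scene"):
    f=grab_frame(cam); t=state()["clock"]; r=tip_of("wheel_slot",cam)
    o=[]
    for x in r[:2]:
        p=onz(cam,x["position"],.049)[:2]-HUB
        a=np.arctan2(p[1],p[0])-YAW+np.pi/2   # 0 = under bracket
        o.append((round(x["p"],2),round(np.degrees(a)%360,0),round(np.linalg.norm(p)*1e3)))
    print(round(t,2),o)
    return f
E
python3 - <<'E'
from h import *
rep()
for i in range(4): angles()
rep()
E
```

```text
clock: 8.95
position: [0.5518, -0.0308, 0.1178]
tool_rot: [0.501, 0.865, -0.0, -0.0]
force: [0.4, 0.4, -3.5]
gripper_width: 0.0263
gripper_force: 62.7
8.95 tip [ 0.5517 -0.0308  0.0555] toolF [0.16 0.61 3.47] [ 0.06  0.05 -0.02] err [ 0.0003 -0.0001  0.    ]
9.0 [(0.9, np.float64(328.0), 75), (0.43, np.float64(360.0), 71)]
9.1 [(0.85, np.float64(328.0), 61)]
9.2 [(0.88, np.float64(343.0), 79)]
9.3 [(0.78, np.float64(349.0), 77)]
9.35 tip [ 0.5521 -0.0308  0.0561] toolF [0.59 0.59 2.81] [-0.04 -0.01  0.04] err [ 0.0006 -0.0004 -0.    ]
```

```bash
python3 -m inch '{"linear":[[0,0,0],[0,0,0],[0,0,0],[0,0,0.01],[0,0,0.01],[0,0,0.006],[0,0,0]],"rot":[[0,0,0],[0,0,0],[0,0,0],[0,0,0],[0,0,0],[0,0,0],[0,0,0]],"grip":[-1,-1,-1,-1,-1,-1,-1]}' >/dev/null
python3 - <<'E'
from h import *
rep(); angles();angles();angles(); rep()
E
```

```text
10.05 tip [ 0.552  -0.0307  0.0479] toolF [0.41 0.23 1.36] [ 0.1  -0.17 -0.01] err [ 0.0004 -0.0004  0.    ]
10.1 [(0.7, np.float64(48.0), 80)]
10.2 [(0.64, np.float64(51.0), 75)]
10.3 [(0.67, np.float64(64.0), 71)]
10.35 tip [ 0.5522 -0.0307  0.0483] toolF [0.16 0.27 2.69] [ 0.1  -0.13  0.03] err [ 0.0005 -0.0005 -0.    ]
```

```bash
python3 -m inch '{"linear":[[0,0,0.003],[0,0,0],[0,0,0],[0,0,0]],"rot":[[0,0,0],[0,0,0],[0,0,0],[0,0,0]],"grip":[-1,-1,-1,-1]}' >/dev/null
python3 - <<'E'
from h import *
rep(); angles();angles("top")
E
python3 -m inch '{"linear":[[0,0,0],[0,0,0],[0,0,0],[0,0,0],[0,0,0]],"rot":[[0,0,0],[0,0,0],[0,0,0],[0,0,0],[0,0,0]],"grip":[-1,-1,-1,-1,-1]}' >/dev/null
python3 - <<'E'
from h import *
rep(); angles();angles("top")
E
```

```text
10.75 tip [ 0.5521 -0.0307  0.0473] toolF [1.12 0.47 1.56] [ 0.08 -0.24  0.01] err [ 0.0005 -0.0004 -0.    ]
10.8 [(0.67, np.float64(75.0), 66), (0.45, np.float64(277.0), 196)]
10.9 [(0.92, np.float64(73.0), 79)]
11.45 tip [ 0.552  -0.0307  0.0472] toolF [-0.46  0.73  2.06] [ 0.13 -0.25 -0.03] err [ 0.0005 -0.0004 -0.    ]
11.5 [(0.57, np.float64(86.0), 68)]
11.6 [(0.62, np.float64(82.0), 68), (0.17, np.float64(191.0), 218)]
```

```bash
python3 -m inch '{"linear":[[0,0,-0.014],[0,0,0],[0,0,0],[0,0,0],[0,0,0],[0,0,0],[0,0,0],[0,0,0],[0,0,0],[0,0,0],[0,0,0],[0,0,0]],"rot":[[0,0,0],[0,0,0],[0,0,0],[0,0,0],[0,0,0],[0,0,0],[0,0,0],[0,0,0],[0,0,0],[0,0,0],[0,0,0],[0,0,0]],"grip":[-1,-1,-1,-1,-1,-1,-1,-1,-1,-1,-1,-1]}' >/dev/null
python3 - <<'E'
from h import *
rep(); angles();angles("top")
E
```

```text
12.85 tip [ 0.552  -0.0308  0.0514] toolF [-0.94  0.36  2.48] [ 0.01  0.05 -0.05] err [ 0.0005 -0.0003  0.    ]
12.9 []
13.0 [(0.94, np.float64(192.0), 75)]
```

```bash
python3 -m inch '{"linear":[[0,0,0],[0,0,0],[0,0,0],[0,0,0],[0,0,0],[0,0,0.004],[0,0,0.004],[0,0,0.004],[0,0,0.002]],"rot":[[0,0,0],[0,0,0],[0,0,0],[0,0,0],[0,0,0],[0,0,0],[0,0,0],[0,0,0],[0,0,0]],"grip":[-1,-1,-1,-1,-1,-1,-1,-1,-1]}' >/dev/null
python3 - <<'E'
from h import *
rep(); angles();angles("top")
E
```

```text
13.95 tip [ 0.5523 -0.0306  0.0473] toolF [-0.83  0.79  0.54] [ 0.11 -0.25  0.07] err [ 0.0005 -0.0006 -0.    ]
14.0 [(0.64, np.float64(267.0), 68)]
14.1 [(0.56, np.float64(275.0), 63)]
```

```bash
python3 -m inch '{"linear":[[0,0,0],[0,0,0],[0,0,0],[0,0,0]],"rot":[[0,0,0],[0,0,0],[0,0,0],[0,0,0]],"grip":[-1,-1,-1,-1]}' >/dev/null
python3 - <<'E'
from h import *
rep(); angles();angles("top")
E
```

```text
14.55 tip [ 0.552  -0.0307  0.0472] toolF [-0.36  0.38  2.37] [ 0.11 -0.24  0.03] err [ 0.0005 -0.0003 -0.    ]
14.6 [(0.66, np.float64(278.0), 56)]
14.7 [(0.81, np.float64(283.0), 69)]
```

```bash
python3 -m inch '{"linear":[[0,0,0],[0,0,0],[0,0,0],[0,0,0],[0,0,0],[0,0,0],[0,0,0.0005],[0,0,0],[0,0,0.0005],[0,0,0]],"rot":[[0,0,0],[0,0,0],[0,0,0],[0,0,0],[0,0,0],[0,0,0],[0,0,0],[0,0,0],[0,0,0],[0,0,0]],"grip":[-1,-1,-1,-1,-1,-1,-1,-1,-1,-1]}' >/dev/null
python3 - <<'E'
from h import *
rep(); angles();angles("top")
E
```

```text
15.75 tip [ 0.552  -0.0308  0.0469] toolF [-0.28  1.29  2.01] [ 0.16 -0.17 -0.03] err [ 0.0005 -0.0003  0.    ]
15.8 [(0.96, np.float64(307.0), 62)]
15.9 [(0.88, np.float64(315.0), 69)]
```

```bash
python3 -m inch '{"linear":[[0,0,0.0007],[0,0,0.0007],[0,0,0.0006],[0,0,0],[0,0,0]],"rot":[[0,0,0],[0,0,0],[0,0,0],[0,0,0],[0,0,0]],"grip":[-1,-1,-1,-1,-1]}' >/dev/null
python3 - <<'E'
from h import *
rep(); angles();angles("top")
E
```

```text
16.45 tip [ 0.5521 -0.0307  0.0463] toolF [-0.3   0.69  1.03] [ 0.21 -0.28 -0.01] err [ 0.0005 -0.0004 -0.    ]
16.5 [(0.65, np.float64(327.0), 72)]
16.6 [(0.92, np.float64(323.0), 71)]
```

```bash
python3 -m inch '{"linear":[[0,0,0],[0,0,0],[0,0,0],[0,0,0],[0,0,0],[0,0,0]],"rot":[[0,0,0],[0,0,0],[0,0,0],[0,0,0],[0,0,0],[0,0,0]],"grip":[-1,-1,-1,-1,-1,-1]}' >/dev/null
python3 - <<'E'
from h import *
rep(); angles();angles("top")
E
```

```text
17.25 tip [ 0.552  -0.0308  0.0463] toolF [-0.44 -0.12  1.48] [ 0.12 -0.26 -0.01] err [ 0.0005 -0.0003  0.    ]
17.3 [(0.93, np.float64(330.0), 52)]
17.4 [(0.8, np.float64(336.0), 73)]
```

```bash
python3 -m inch '{"linear":[[0,0,0],[0,0,0],[0,0,0],[0,0,0],[0,0,0],[0,0,0],[0,0,0],[0,0,0]],"rot":[[0,0,0],[0,0,0],[0,0,0],[0,0,0],[0,0,0],[0,0,0],[0,0,0],[0,0,0]],"grip":[-1,-1,-1,-1,-1,-1,-1,-1]}' >/dev/null
python3 - <<'E'
from h import *
rep(); angles();angles("top")
E
```

```text
18.25 tip [ 0.552  -0.0307  0.0463] toolF [0.95 0.87 1.65] [ 0.14 -0.27  0.03] err [ 0.0005 -0.0004  0.    ]
18.3 [(0.64, np.float64(352.0), 58)]
18.4 [(0.8, np.float64(347.0), 69)]
```

```bash
python3 -m inch '{"linear":[[0,0,0.0006],[0,0,0],[0,0,0],[0,0,0],[0,0,0],[0,0,0]],"rot":[[0,0,0],[0,0,0],[0,0,0],[0,0,0],[0,0,0],[0,0,0]],"grip":[-1,-1,-1,-1,-1,-1]}' >/dev/null
python3 - <<'E'
from h import *
rep(); angles();angles("top"); rep()
E
```

```text
19.05 tip [ 0.552  -0.0307  0.0461] toolF [0.1  1.33 2.47] [ 0.16 -0.33  0.02] err [ 0.0004 -0.0003  0.    ]
19.1 [(0.94, np.float64(5.0), 67)]
19.2 [(0.62, np.float64(3.0), 78)]
19.25 tip [ 0.552  -0.0307  0.0461] toolF [-0.52  1.22  2.13] [ 0.11 -0.32 -0.03] err [ 0.0005 -0.0004  0.    ]
```

```bash
python3 -m inch '{"linear":[[0,0,0],[0,0,0],[0,0,0],[0,0,0]],"rot":[[0,0,0],[0,0,0],[0,0,0],[0,0,0]],"grip":[-1,-1,-1,-1]}' >/dev/null
python3 - <<'E'
from h import *
rep(); angles();f=angles("top"); g=grab_frame("scene")[:,:,::-1]; rep()
cv2.imwrite("pics/c5.png",np.hstack([cv2.resize(x,None,fx=4,fy=4,interpolation=cv2.INTER_CUBIC) for x in (g[150:240,205:305],f[120:210,225:325,::-1])]))
E
```

```text
19.65 tip [ 0.552  -0.0307  0.0462] toolF [0.06 1.56 3.29] [ 0.13 -0.3   0.02] err [ 0.0005 -0.0003 -0.    ]
19.7 [(0.67, np.float64(11.0), 74)]
19.8 [(0.84, np.float64(0.0), 69)]
19.9 tip [ 0.552  -0.0308  0.0461] toolF [0.18 1.09 3.31] [ 0.15 -0.27 -0.04] err [ 0.0005 -0.0003  0.    ]
```

View pics/c5.png

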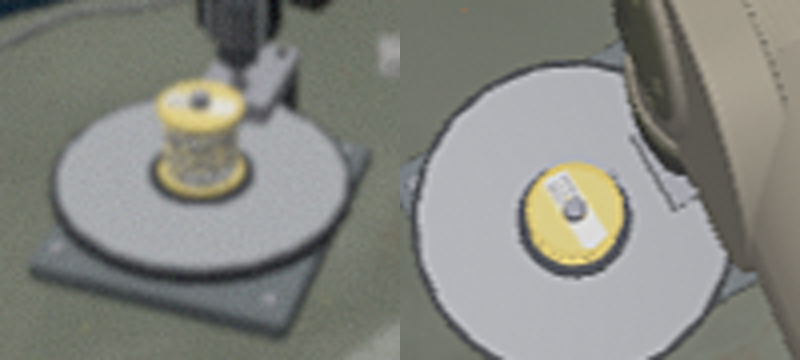

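The slot (hidden under the bracket at about column 245, row 85 in the left crop) has stopped. The vertical load is gone and a steady sideways load of 1–1.5 N remains, so the pin has caught. I'll push gently.

```bash
python3 -m inch '{"linear":[[0,0,0.005],[0,0,0.005],[0,0,0.005],[0,0,0]],"rot":[[0,0,0],[0,0,0],[0,0,0],[0,0,0]],"grip":[-1,-1,-1,-1]}'
python3 - <<'E'
from h import *
rep()
E
```

```text
clock: 20.3
position: [0.5519, -0.0308, 0.1037]
tool_rot: [0.501, 0.865, -0.0, -0.0]
force: [1.4, 1.0, -2.3]
gripper_width: 0.0263
gripper_force: 62.8
20.3 tip [ 0.5519 -0.0308  0.0414] toolF [0.17 1.68 2.32] [ 0.15 -0.27 -0.01] err [ 0.0004 -0.0002  0.    ]
```

```bash
python3 -m inch '{"linear":[[0,0,0.01],[0,0,0.01],[0,0,0.01],[0,0,0.01],[0,0,0.01],[0,0,0]],"rot":[[0,0,0],[0,0,0],[0,0,0],[0,0,0],[0,0,0],[0,0,0]],"grip":[-1,-1,-1,-1,-1,-1]}'
python3 - <<'E'
from h import *
rep()
E
```

```text
clock: 20.9
position: [0.5517, -0.0308, 0.0884]
tool_rot: [0.501, 0.865, -0.0, -0.0]
force: [1.1, 0.9, -2.5]
gripper_width: 0.0264
gripper_force: 62.8
20.9 tip [ 0.5517 -0.0308  0.0261] toolF [0.18 1.41 2.46] [ 0.17 -0.27  0.02] err [ 0.0003 -0.      0.    ]
```

```bash
python3 -m inch '{"linear":[[0,0,0.004],[0,0,0.003],[0,0,0]],"rot":[[0,0,0],[0,0,0],[0,0,0]],"grip":[-1,-1,-1]}'
python3 -m inch '{"linear":[[0,0,0.002],[0,0,0]],"rot":[[0,0,0],[0,0,0]],"grip":[-1,-1]}'
```

```text
clock: 21.2
position: [0.552, -0.0307, 0.0868]
tool_rot: [0.501, 0.865, 0.0, -0.0]
force: [1.3, 0.7, -2.4]
gripper_width: 0.0266
gripper_force: 62.8
clock: 21.4
position: [0.5522, -0.0307, 0.0865]
tool_rot: [0.501, 0.865, 0.0, 0.0]
force: [0.3, 1.4, -0.1]
gripper_width: 0.0263
gripper_force: 63.4
```

```bash
python3 -m inch '{"linear":[[0,0,0],[0,0,0],[0,0,0],[0,0,0],[0,0,0],[0,0,0],[0,0,0]],"rot":[[0,0,0],[0,0,0],[0,0,0],[0,0,0],[0,0,0],[0,0,0],[0,0,0]],"grip":[-0.2,0,0.2,0.4,0.6,0.6,0.6]}' 20
python3 -m inch '{"linear":[[0,0,-0.05],[0,0,-0.1],[0,0,-0.15],[0,0,-0.15],[0.1,0,0],[0.15,0,0],[0.15,0,0],[0.15,0,0],[0.15,0,0],[0,0,0]],"rot":[[0,0,0],[0,0,0],[0,0,0],[0,0,0],[0,0,0],[0,0,0],[0,0,0],[0,0,0],[0,0,0],[0,0,0]],"grip":[0.6,0.6,0.6,0.6,0.6,0.6,0.6,0.6,0.6,0.6]}'
python3 - <<'E'
from h import *
g=grab_frame("scene")[:,:,::-1]; f=grab_frame("top")[:,:,::-1]
print(tip_of("index_pin","scene")[:1],tip_of("wheel_slot","scene")[:1])
cv2.imwrite("pics/e6.png",np.hstack([cv2.resize(x,None,fx=4,fy=5,interpolation=cv2.INTER_CUBIC) for x in (g[120:240,205:305],f[100:220,235:335])]))
E
```

```text
clock: 22.1
position: [0.552, -0.0307, 0.0862]
tool_rot: [0.501, 0.865, 0.0, -0.0]
force: [-0.0, -0.1, -0.5]
gripper_width: 0.0686
gripper_force: 0.0
clock: 23.1
position: [0.4441, 0.1582, 0.223]
tool_rot: [0.497, 0.868, 0.001, 0.001]
force: [0.6, -0.3, 0.2]
gripper_width: 0.0685
gripper_force: 0.0
[{'position': [252.1, 208.0], 'p': 0.19}] [{'position': [261.3, 179.5], 'p': 0.98}]
```

View pics/e6.png

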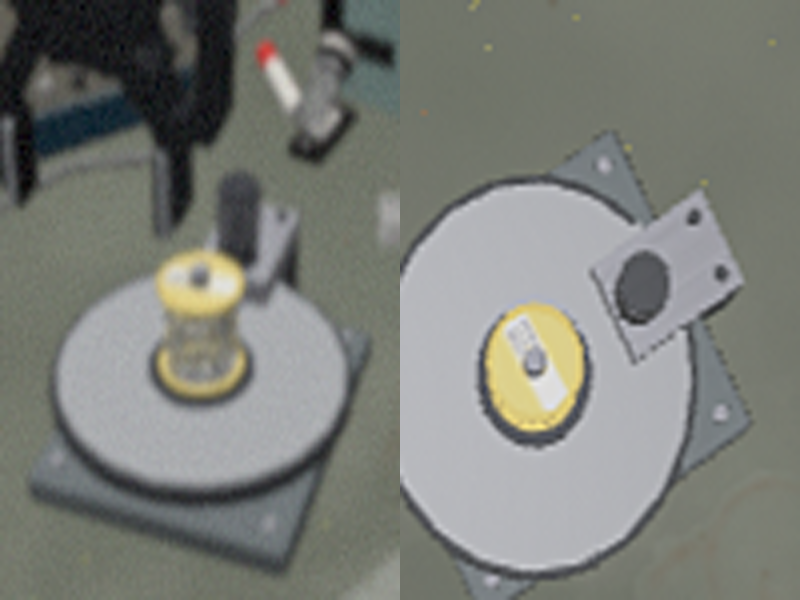

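The pin's head sits flat on the bracket plate (left crop 240,215; right crop 642,285). The reel label hasn't moved and the slot is still hidden under the bracket, so the wheel is locked.

```bash
python3 -c "from bench import *; print(hand_in())"
```

```text
the job is handed in; nothing more can be done
None
```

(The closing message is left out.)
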